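# Set the disc filter slide of a microscope light base to its mid position

## Task

Bring the disc filter into the light path: with the fingertips, push the slide with the round white window by its upright tab all the way in to its end stop, then release it so that its spring returns it and the stop pin catches it at the mid position. Leave the other slide (narrow slit window) and the knobs of the stop pins alone, and do not disturb the bottle, slide box and dish around the light base.

Things in the scene. Friction and masses are not known exactly. Their poses are not given: they have to be found in the camera images.
- light_base: fixed white light base, 250 x 230 mm, top 45 mm above the bench, with a 67 mm high lamp house across its far end (to 200 mm from the origin in +x). Origin: centre of its underside; x axis: the direction in which both slides are pushed in. Carries two equal filter cassettes side by side, 112 mm apart; either may be on the left.
- disc_cassette: fixed cassette of the disc slide: light grey bed 165 x 80 mm, top 57 mm above the bench, begins 25 mm inward of the tab's home push face. Two aluminium guide rails, tops 77 mm above the bench, begin 75 mm inward of that face and never meet the tab; a bridge with the stop pin stands 140 mm inward of it. Origin: under the cassette, on the base top; x axis: push direction.
- disc_push (a point): centre of the push face of the upright dark grey tab of the slide with the round white window (42 mm across). Tab 40 mm wide, 10 mm thick, 46 mm high, top 105 mm and this point 85 mm above the bench, at the slide's near end. x axis: push direction, from this face inward; z up. Nothing in front of the face (-x side) is higher than the base top. The point moves with the slide.
- slit_push (a point): the same point on the tab of the other slide, which has a narrow white slit (10 x 42 mm) in place of the round window; same sizes and axes. To be left alone.
- disc_slide (a joint): travel of the disc slide, m: 0 home (out), 0.030 caught by the stop pin at mid position, 0.050 at the inner end stop. A spring drives it outward: 3.2 N at home, 5.6 N at mid, 7.2 N at the end stop. Let go after passing 0.031 it springs back against the dropped pin at 0.030; let go earlier it springs all the way home.
- slit_slide (a joint): travel of the slit slide, same values; starts at 0 and must stay there.
- disc_pin (a joint): drop of the disc slide's sprung stop pin in m: 0 up (riding on the slide's rib), 0.0065 fully dropped behind the rib. It drops by itself as the slide passes 0.030.
- slit_pin (a joint): drop of the slit slide's stop pin, same values; stays up, at 0.
- disc_knob (a point): top centre of the small round dark grey knob (20 mm across, 12 mm high) of the disc slide's stop pin, above its bridge, 108 mm above the bench when up. Not to be touched.
- slit_knob (a point): the same point on the slit slide's stop pin. Not to be touched.
- oil_bottle: loose immersion oil bottle of amber glass, 32 mm across, 75 mm high, beside the light base. Origin: centre of its underside.
- slide_box: loose grey box for microscope slides, 100 x 80 x 34 mm, beside the light base. Origin: centre of its underside.
- petri_dish: loose pale, translucent covered petri dish, 90 mm across, 16 mm high, on the other side of the light base. Origin: centre of its underside.
There are look-alikes about, which are no part of the job. Of the things like the oil_bottle, leave any that is blue, green or purple; of the rest the smaller one is meant.

How it is judged:
On the way, in this order (a step that is already met when the one before it is completed fails the run):
1. the disc slide is pushed in to its end stop (within 4 mm) (value of joint disc_slide above 0.046 m and contact force between the fingers and disc_slide above 1 N), for 0.05 s.
2. it is released, has sprung back and stands caught by the dropped pin at the mid position (value of joint disc_slide between 0.027 and 0.033 m and value of joint disc_pin above 0.004 m and contact force between the fingers and disc_slide below 0.1 N), for 0.3 s.
At the end, for the whole second after the job is handed in: the disc slide stands still at mid position (27 to 33 mm of travel) with its stop pin dropped (over 4 mm), the slit slide is home (under 3 mm) with its pin up, and bottle, slide box and dish are within 20 mm of where they stood, the bottle upright (value of joint disc_slide between 0.027 and 0.033 m and value of joint disc_pin above 0.004 m and velocity of joint disc_slide between -0.005 and 0.005 m/s and value of joint slit_slide below 0.003 m and value of joint slit_pin below 0.002 m and distance of each of oil_bottle, slide_box, petri_dish from where it was at the start of the episode below 0.02 m and angle between oil_bottle's own z axis and vertical below 0.2 rad); the robot touches nothing.
It fails at once if the slit slide is pushed (over 5 mm) (value of joint slit_slide above 0.005 m).
It fails at once if a stop pin's knob is handled (contact force between any of the fingers, the arm and disc_pin above 1 N or contact force between any of the fingers, the arm and slit_pin above 1 N).
It fails at once if the bottle, slide box or dish is lifted, carried or pushed away (over 20 mm) or the bottle tipped (distance of any of oil_bottle, slide_box, petri_dish from where it was at the start of the episode above 0.02 m or angle between oil_bottle's own z axis and vertical above 0.4 rad).
It also fails if it takes over 35 s, if anything falls off the work surface, if the arm or the gripper's body presses on something with over 40 N, if the wrist force passes 120 N, or if a joint passes its speed limit or range.

## Robot

A 7-joint arm with a two-finger parallel gripper is mounted at the origin on the work surface. World frame = base frame: x ahead of the robot, y to its left, z up, the work surface at z = 0. Lengths are in m, angles in rad, forces in N, time in s.
With the tool pointing down it reaches from about 0.4 to 0.85 m from the base axis. Payload 4.5 kg.
Tool frame: the origin (TCP) lies on the centre line of the jaws, within the pads' length; the fingertips stand 11 mm ahead of it and the grasp point (between the pads) lies 8 mm behind it; z points along the fingers, y is the line along which they close (so a half turn about z gives the same grasp; the last joint's range is limited). The gripper opens to 88 mm and grips with 3 to 60 N. Pads are 18 mm wide; open, the fingers measure 123 mm over their backs; the gripper's body (75 mm by 187 mm) begins 45 mm behind the grasp point.
Start: joints at [-1.078, 0.689, -0.195, 1.565, 0.157, 0.902, -0.215], TCP at [0.277, 0.56, 0.25] pointing down, gripper open.
Joint ranges: [-3.01, 3.01], [-0.46, 2.08], [-1.47, 1.51], [0.13, 2.56], [-1, 4.14], [0.04, 2.09], [-2.66, 2.66]. Speed limits (rad/s): [2.57, 2.57, 3.14, 3.14, 3.14, 3.14, 3.14].

## Interface

Orientations are given as a unit quaternion [x, y, z, w].
In Python, from plant import * gives the robot as it stands. The module is installed in compiled form; this text tells all that it offers.
- The arm moves only by the tool send_rows, never from a script. Its argument "motion" is a list of rows, each an object of numbers: "x", "y", "z": the shift along the tool's x, y, z in cm; "rx", "ry", "rz": the turn, a rotation vector about the tool's x, y, z in rad; "jaw": the finger opening in cm, from 0 to 8.81. In form: [{"x": .., "y": .., "z": .., "rx": .., "ry": .., "rz": .., "jaw": ..}, ...]. A call has exactly 5 rows; each row shifts and turns the commanded pose from where the row before left it, along the tool's axes as they then stand; what a row does not reach is not made up. A row lasts 1/10 s, in which the tool goes at most 50 mm and 8.59 degrees, less where a joint would pass 70% of its speed; a pose out of reach is approached as far as the arm can. A call is refused whole if a number of a shift passes 5 or a number of a turn 0.15, either way. A call with a gripper value outside its range is refused whole. The fingers move at their own pace and stop on an object; "grip_force" is the grip in N (left out, the last holds). Time passes only in rows, so rows that do not move let the fingers close, or fill a call up. It gives the time, the measured TCP pose, the force, the opening and the grip force at its end, in the units of the state.
- get_state(): the state, without advancing time (a new reading comes with each control period).
- snapshot(name): name is "scene" or "top" or "wrist"; returns a dict with "img" (400x640x3 uint8, red, green, blue), "vertical_fov" (degrees; the focal length in pixels is half the picture's height over the tangent of half this angle, whatever the lens; pixels are square), "cx", "cy" (the principal point, pixels), "extrinsics" (4x4, takes a point from camera to world coordinates). Camera axes: x right, y up, looking along -z (the intrinsics and any distortion apply to the point x, -y, -z); pixel columns grow to the right and rows downward; lengths in m; the calibration is good to about 2 mm. The wrist camera is an equidistant fisheye: a pixel r from the principal point sees the ray r / f radians off the axis. A picture is of the moment at which its call begins. There is no depth.
- finish_job(): hands the job in; it is judged then, once.
The state is a dict: "clock": time; "q": joint angles; "qd": joint speeds; "joint_torque": joint torques, N m; "tool_pos": TCP position; "eef_rot": TCP orientation; "contact_force": force on the tool from outside, world axes, zero at the start; "moment": the same for the moment, N m; "opening": opening from 0.0 (shut) to 1.0 (fully open); "finger_force": force on a finger pad.
Only numpy, scipy, OpenCV 4.12 (cv2) and the standard library are available. Lean on these libraries where they do the work, as an engineer would, in place of code of your own. Each camera call takes 0.05 s, during which the arm holds its last target. There are 200 camera calls.

## Working session

There is one attempt and no reset: what is moved stays moved. The work goes in short steps, Python scripts to look and compute and a tool call to move; the robot and the scene stay as the last step left them, time stands still between calls to the robot, and variables do not carry over. Pictures are saved under pics/ and viewed, at most 10 in all, crops included, and the job is handed in when it is done.

Besides the shell and the picture viewer there is one more tool, called after "Call:" by a JSON object that holds its "op" and its "data". send_rows: Moves the arm, as the interface text tells. Its arguments: {"type":"object","properties":{"motion":{"type":"array"},"grip_force":{"type":"number"}},"required":["motion"]}

```bash
mkdir -p pics; cat > h.py <<'E'
import numpy as np, cv2
from plant import *
def ray(s,u,v,fish=False):
    f=200/np.tan(np.radians(s["vertical_fov"])/2); E=np.array(s["extrinsics"])
    a=np.array([u-s["cx"],v-s["cy"]])
    if fish:
        r=np.hypot(*a); t=r/f; d=np.array([a[0]/r*np.sin(t),-a[1]/r*np.sin(t),-np.cos(t)])
    else: d=np.array([a[0]/f,-a[1]/f,-1])
    return E[:3,3],E[:3,:3]@d
def onz(s,u,v,z,fish=False):
    o,d=ray(s,u,v,fish); return o+d*(z-o[2])/d[2]
def tri(rays):
    A=0;b=0
    for o,d in rays:
        d=d/np.linalg.norm(d); P=np.eye(3)-np.outer(d,d); A=A+P; b=b+P@o
    return np.linalg.solve(A,b)
E
python3 - <<'E'
from h import *
import pickle
S={n:snapshot(n) for n in("scene","top","wrist")}
pickle.dump(S,open("s0.pkl","wb"))
for n in S: cv2.imwrite(f"pics/{n}0.png",S[n]["img"][:,:,::-1]); print(n,S[n]["vertical_fov"],np.round(S[n]["extrinsics"],3).tolist())
st=get_state(); print(st["tool_pos"],st["eef_rot"],st["clock"],st["contact_force"])
E
```

```text
scene 57.263772294656306 [[-0.693, -0.517, 0.502, 0.911], [0.72, -0.477, 0.503, 0.373], [-0.021, 0.71, 0.703, 0.53], [0.0, 0.0, 0.0, 1.0]]
top 50.481671521547966 [[-0.027, 0.997, -0.077, 0.524], [-1.0, -0.026, 0.006, 0.037], [0.004, 0.077, 0.997, 0.979], [0.0, 0.0, 0.0, 1.0]]
wrist 65.70646984690485 [[0.443, -0.85, -0.283, 0.202], [0.896, 0.42, 0.141, 0.597], [-0.001, -0.316, 0.949, 0.383], [0.0, 0.0, 0.0, 1.0]]
[0.27657918 0.55998367 0.24912008] [ 2.27339094e-01  9.73815435e-01 -6.49321926e-04 -1.17702780e-04] 0.15 [-0.37675975 -0.10892296 -0.08571783]
```

View pics/top0.png

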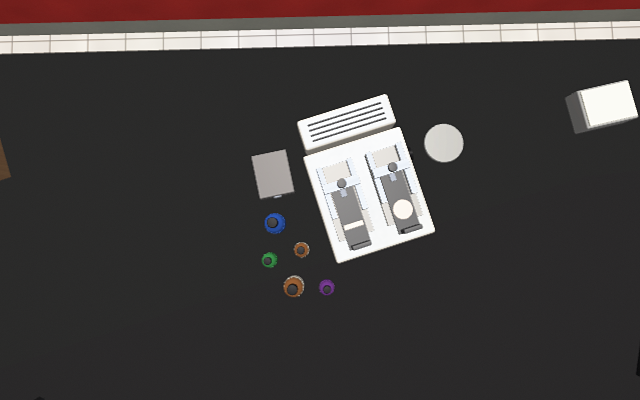

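View pics/scene0.png

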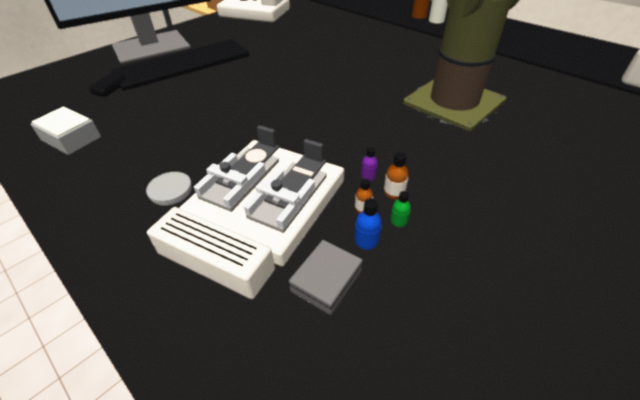

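The top view shows the base with two slides. The round window is at (403,209) with its tab at about (411,229). The slit window is at (353,225) with its tab at about (360,244). In the scene view the disc tab is at (266,135) and the slit tab at (313,150).

Things that could be mistaken for it: the disc tab and the slit tab, plus the knobs at top (392,167) and (341,183). I choose the tab next to the round window, and I'll check it in one close crop.

```bash
python3 - <<'E'
from h import *
import pickle
S=pickle.load(open("s0.pkl","rb"))
t=S["top"]["img"][135:255,330:440]; s=S["scene"]["img"][115:205,215:335]
a=cv2.resize(t,None,fx=4,fy=4,interpolation=cv2.INTER_CUBIC); b=cv2.resize(s,None,fx=3,fy=3,interpolation=cv2.INTER_CUBIC)
c=np.zeros((480,800,3),np.uint8); c[:480,:440]=a; c[:270,440:]=b
c=np.clip(c.astype(float)*1.0,0,255); c=(255*(c/255)**.6).astype(np.uint8)
cv2.imwrite("pics/crop1.png",c[:,:,::-1])
E
```

```text
(no output)
```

View pics/crop1.png

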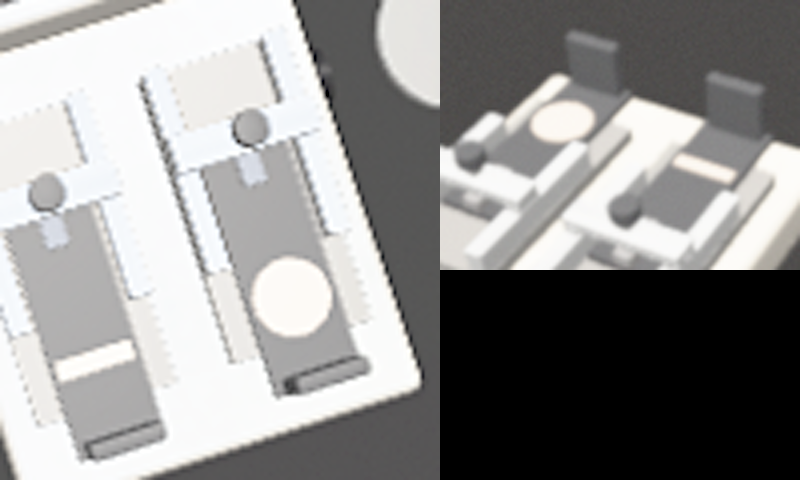

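The disc tab stands right at the round window. In the top view its top is at about (413,229). In the scene view its top edge runs from (258,126) to (274,131).

```bash
python3 - <<'E'
from h import *
import pickle
S=pickle.load(open("s0.pkl","rb")); T=S["top"];C=S["scene"]
tp=lambda x,y:(330+x/4-.4,135+y/4-.4); sc=lambda x,y:(215+(x-440)/3-.3,115+y/3-.3)
pl=lambda n,p:print(n,np.round(p,4))
k1=onz(T,*tp(251,127),.105);k2=onz(T,*tp(47,192),.105);w1=onz(T,*tp(291,296),.06);w2=onz(T,*tp(95,360),.06)
for n,p in(("kd",k1),("ks",k2),("wd",w1),("ws",w2)):pl(n,p)
for a,b in((k1,k2),(w1,w2)):
    d=b-a;print("spacing",np.hypot(*d[:2]),"push yaw",np.degrees(np.arctan2(d[1],d[0]))-90)
d=k1-w1;print("axis yaw",np.degrees(np.arctan2(d[1],d[0])))
# tab top centre: two views
a=tp(332,375);b=sc(592,40)
pl("tab top tri",tri([ray(T,*a),ray(C,*b)])); pl("tab top z.105 top",onz(T,*a,.105)); pl("scene",onz(C,*b,.105))
a=tp(128,442);b=sc(735,81); pl("slit tab tri",tri([ray(T,*a),ray(C,*b)])); pl("z",onz(T,*a,.105))
pl("wd tri",tri([ray(T,*tp(291,296)),ray(C,*sc(562,122))]))
from scipy.spatial.transform import Rotation as R
print(R.from_quat(get_state()["eef_rot"]).as_matrix().round(3))
E
```

```text
kd [ 0.6614 -0.1184  0.105 ]
ks [ 0.6302 -0.0113  0.105 ]
wd [ 0.5754 -0.1445  0.06  ]
ws [ 0.5435 -0.0369  0.06  ]
spacing 0.11164584967347395 push yaw 16.257227432270867
spacing 0.11218150410416793 push yaw 16.50196767598557
axis yaw 16.852995360321184
tab top tri [ 0.5329 -0.1557  0.1074]
tab top z.105 top [ 0.5316 -0.155   0.105 ]
scene [ 0.5318 -0.1601  0.105 ]
slit tab tri [ 0.5012 -0.0496  0.1076]
z [ 0.5001 -0.0489  0.105 ]
wd tri [ 0.5762 -0.1441  0.0676]
[[-0.897  0.443 -0.001]
 [ 0.443  0.897 -0.001]
 [-0.    -0.001 -1.   ]]
```

Call:
{"op": "send_rows", "data": {"motion": [{"rz": -0.15, "jaw": 0}, {"rz": -0.15, "jaw": 0}, {"rz": -0.15, "jaw": 0}, {"rz": -0.15, "jaw": 0}, {"rz": -0.15, "jaw": 0}], "grip_force": 10}}

```text
schema error: expected keys x, y, z, rx, ry, rz, jaw
```

Call:
{"op": "send_rows", "data": {"motion": [{"y": -4, "jaw": 0}, {"y": -4, "jaw": 0}, {"y": -4, "jaw": 0}, {"y": -4, "jaw": 0}, {"y": -4, "jaw": 0}]}}

```text
schema error: expected keys x, y, z, rx, ry, rz, jaw
```

Call:
{"op": "send_rows", "data": {"motion": [{"x": 0, "y": 0, "z": 0, "rx": 0, "ry": 0, "rz": -0.15, "jaw": 0}, {"x": 0, "y": 0, "z": 0, "rx": 0, "ry": 0, "rz": -0.15, "jaw": 0}, {"x": 0, "y": 0, "z": 0, "rx": 0, "ry": 0, "rz": -0.15, "jaw": 0}, {"x": 0, "y": 0, "z": 0, "rx": 0, "ry": 0, "rz": -0.15, "jaw": 0}, {"x": 0, "y": 0, "z": 0, "rx": 0, "ry": 0, "rz": -0.15, "jaw": 0}], "grip_force": 10}}

```text
clock: 0.65
tool_pos: [0.2768, 0.5601, 0.2494]
eef_rot: [-0.148, 0.989, -0.0, -0.0]
contact_force: [0.2, 0.6, 0.1]
opening: 0.569
finger_force: 0.0
```

Call:
{"op": "send_rows", "data": {"motion": [{"x": 0, "y": -4, "z": 0, "rx": 0, "ry": 0, "rz": 0, "jaw": 0}, {"x": 0, "y": -4, "z": 0, "rx": 0, "ry": 0, "rz": 0, "jaw": 0}, {"x": 0, "y": -4, "z": 0, "rx": 0, "ry": 0, "rz": 0, "jaw": 0}, {"x": 0, "y": -4, "z": 0, "rx": 0, "ry": 0, "rz": 0, "jaw": 0}, {"x": 0, "y": -4, "z": 0, "rx": 0, "ry": 0, "rz": 0, "jaw": 0}]}}

```text
clock: 1.15
tool_pos: [0.3345, 0.367, 0.2496]
eef_rot: [-0.145, 0.989, -0.0, -0.0]
contact_force: [0.3, 0.0, 0.9]
opening: 0.117
finger_force: 0.0
```

Call:
{"op": "send_rows", "data": {"motion": [{"x": 0, "y": -4, "z": 0, "rx": 0, "ry": 0, "rz": 0, "jaw": 0}, {"x": 0, "y": -4, "z": 0, "rx": 0, "ry": 0, "rz": 0, "jaw": 0}, {"x": 0, "y": -4, "z": 0, "rx": 0, "ry": 0, "rz": 0, "jaw": 0}, {"x": 0, "y": -4, "z": 0, "rx": 0, "ry": 0, "rz": 0, "jaw": 0}, {"x": 0, "y": -4, "z": 0, "rx": 0, "ry": 0, "rz": 0, "jaw": 0}]}}

```text
clock: 1.65
tool_pos: [0.3919, 0.1756, 0.2497]
eef_rot: [-0.145, 0.989, -0.0, 0.0]
contact_force: [0.6, 0.7, 0.1]
opening: 0.008
finger_force: 0.0
```

Call:
{"op": "send_rows", "data": {"motion": [{"x": 0, "y": -4, "z": 0, "rx": 0, "ry": 0, "rz": 0, "jaw": 0}, {"x": 0, "y": -4, "z": 0, "rx": 0, "ry": 0, "rz": 0, "jaw": 0}, {"x": 0, "y": -4, "z": 0, "rx": 0, "ry": 0, "rz": 0, "jaw": 0}, {"x": 0, "y": -4, "z": 0, "rx": 0, "ry": 0, "rz": 0, "jaw": 0}, {"x": 0, "y": -4, "z": 0, "rx": 0, "ry": 0, "rz": 0, "jaw": 0}]}}

```text
clock: 2.15
tool_pos: [0.4492, -0.0161, 0.2497]
eef_rot: [-0.145, 0.989, 0.0, -0.0]
contact_force: [-0.1, -0.1, -0.1]
opening: 0.007
finger_force: 0.0
```

Call:
{"op": "send_rows", "data": {"motion": [{"x": 0, "y": -4, "z": 0, "rx": 0, "ry": 0, "rz": 0, "jaw": 0}, {"x": 0, "y": -4, "z": 0, "rx": 0, "ry": 0, "rz": 0, "jaw": 0}, {"x": 0, "y": -4, "z": 0, "rx": 0, "ry": 0, "rz": 0, "jaw": 0}, {"x": 0, "y": -4, "z": 0, "rx": 0, "ry": 0, "rz": 0, "jaw": 0}, {"x": 0, "y": 0, "z": 0, "rx": 0, "ry": 0, "rz": 0, "jaw": 0}]}}

```text
clock: 2.65
tool_pos: [0.4954, -0.1744, 0.249]
eef_rot: [-0.14, 0.99, -0.002, -0.0]
contact_force: [0.4, 0.7, 0.6]
opening: 0.003
finger_force: 0.0
```

```bash
python3 - <<'E'
from h import *
import pickle
s=snapshot("wrist"); pickle.dump(s,open("s1.pkl","wb"));cv2.imwrite("pics/w1.png",s["img"][:,:,::-1])
st=get_state();print(st["tool_pos"],st["eef_rot"])
# predicted pixels of the tab top from first measurement
E=np.linalg.inv(s["extrinsics"]);f=200/np.tan(np.radians(s["vertical_fov"])/2)
for p in([.532,-.156,.105],[.527,-.1575,.085],[.5754,-.1445,.06]):
    c=E[:3,:3]@p+E[:3,3];t=np.arctan2(np.hypot(c[0],c[1]),-c[2]);h=np.hypot(c[0],c[1]);print(s["cx"]+f*t*c[0]/h,s["cy"]-f*t*c[1]/h)
E
```

```text
[ 0.49487829 -0.17073684  0.24906744] [-1.42048344e-01  9.89859643e-01 -3.01570452e-04 -2.55248898e-04]
329.6773020964409 225.73246909132735
329.29006549581317 213.32544477579876
327.74418656670434 245.21984352713912
```

View pics/w1.png

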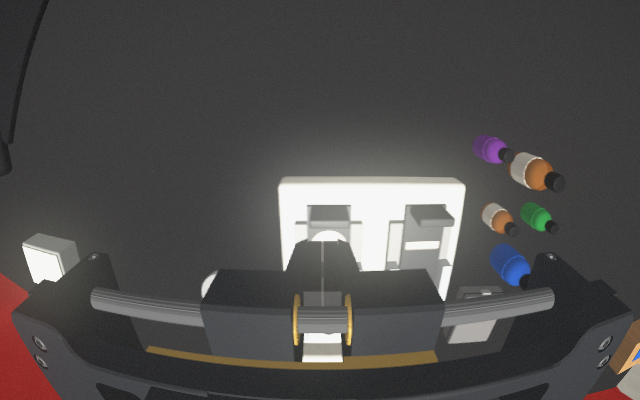

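The wrist view shows the disc tab at (330,215) beside the round window. The predicted position was (329.5,219), so they agree. The tab is in line with the jaws and the slit tab is well to the side at (430,213).

Call:
{"op": "send_rows", "data": {"motion": [{"x": 1, "y": 0.4, "z": 2, "rx": 0, "ry": 0, "rz": 0, "jaw": 0}, {"x": 0, "y": 0, "z": 3, "rx": 0, "ry": 0, "rz": 0, "jaw": 0}, {"x": 0, "y": 0, "z": 3, "rx": 0, "ry": 0, "rz": 0, "jaw": 0}, {"x": 0, "y": 0, "z": 3, "rx": 0, "ry": 0, "rz": 0, "jaw": 0}, {"x": 0, "y": 0, "z": 2, "rx": 0, "ry": 0, "rz": 0, "jaw": 0}]}}

```text
clock: 3.2
tool_pos: [0.4833, -0.1648, 0.1181]
eef_rot: [-0.146, 0.989, 0.001, -0.001]
contact_force: [-0.3, 0.2, 0.4]
opening: 0.005
finger_force: 0.0
```

Call:
{"op": "send_rows", "data": {"motion": [{"x": 0, "y": 0, "z": 2, "rx": 0, "ry": 0, "rz": 0, "jaw": 0}, {"x": 0, "y": 0, "z": 1.3, "rx": 0, "ry": 0, "rz": 0, "jaw": 0}, {"x": 0, "y": 0, "z": 0, "rx": 0, "ry": 0, "rz": 0, "jaw": 0}, {"x": 0, "y": 0, "z": 0, "rx": 0, "ry": 0, "rz": 0, "jaw": 0}, {"x": 0, "y": 0, "z": 0, "rx": 0, "ry": 0, "rz": 0, "jaw": 0}]}}

```text
clock: 3.7
tool_pos: [0.4847, -0.1662, 0.0875]
eef_rot: [-0.145, 0.989, -0.0, 0.001]
contact_force: [-0.3, 1.0, 0.1]
opening: 0.002
finger_force: 0.0
```

Call:
{"op": "send_rows", "data": {"motion": [{"x": -1, "y": -0.3, "z": 0, "rx": 0, "ry": 0, "rz": 0, "jaw": 0}, {"x": -1, "y": 0, "z": 0, "rx": 0, "ry": 0, "rz": 0, "jaw": 0}, {"x": -0.5, "y": 0, "z": 0, "rx": 0, "ry": 0, "rz": 0, "jaw": 0}, {"x": 0, "y": 0, "z": 0, "rx": 0, "ry": 0, "rz": 0, "jaw": 0}, {"x": 0, "y": 0, "z": 0, "rx": 0, "ry": 0, "rz": 0, "jaw": 0}]}}

```text
clock: 4.2
tool_pos: [0.509, -0.1623, 0.0867]
eef_rot: [-0.145, 0.989, 0.0, -0.0]
contact_force: [-0.0, 0.1, 0.4]
opening: 0.007
finger_force: 0.0
```

Call:
{"op": "send_rows", "data": {"motion": [{"x": -0.5, "y": 0, "z": 0, "rx": 0, "ry": 0, "rz": 0, "jaw": 0}, {"x": -0.5, "y": 0, "z": 0, "rx": 0, "ry": 0, "rz": 0, "jaw": 0}, {"x": -0.5, "y": 0, "z": 0, "rx": 0, "ry": 0, "rz": 0, "jaw": 0}, {"x": -0.5, "y": 0, "z": 0, "rx": 0, "ry": 0, "rz": 0, "jaw": 0}, {"x": 0, "y": 0, "z": 0, "rx": 0, "ry": 0, "rz": 0, "jaw": 0}]}}

```text
clock: 4.7
tool_pos: [0.5269, -0.1572, 0.0865]
eef_rot: [-0.145, 0.989, -0.0, -0.002]
contact_force: [-4.7, -2.1, 2.9]
opening: 0.003
finger_force: 2.3
```

Call:
{"op": "send_rows", "data": {"motion": [{"x": -0.6, "y": 0, "z": 0, "rx": 0, "ry": 0, "rz": 0, "jaw": 0}, {"x": -0.6, "y": 0, "z": 0, "rx": 0, "ry": 0, "rz": 0, "jaw": 0}, {"x": -0.6, "y": 0, "z": 0, "rx": 0, "ry": 0, "rz": 0, "jaw": 0}, {"x": -0.6, "y": 0, "z": 0, "rx": 0, "ry": 0, "rz": 0, "jaw": 0}, {"x": -0.6, "y": 0, "z": 0, "rx": 0, "ry": 0, "rz": 0, "jaw": 0}]}}

```text
clock: 5.2
tool_pos: [0.5544, -0.1491, 0.0864]
eef_rot: [-0.144, 0.99, -0.0, -0.003]
contact_force: [-6.5, -1.9, 4.7]
opening: 0.004
finger_force: 3.7
```

Call:
{"op": "send_rows", "data": {"motion": [{"x": -0.3, "y": 0, "z": 0, "rx": 0, "ry": 0, "rz": 0, "jaw": 0}, {"x": -0.3, "y": 0, "z": 0, "rx": 0, "ry": 0, "rz": 0, "jaw": 0}, {"x": -0.2, "y": 0, "z": 0, "rx": 0, "ry": 0, "rz": 0, "jaw": 0}, {"x": 0, "y": 0, "z": 0, "rx": 0, "ry": 0, "rz": 0, "jaw": 0}, {"x": 0, "y": 0, "z": 0, "rx": 0, "ry": 0, "rz": 0, "jaw": 0}]}}

```text
clock: 5.7
tool_pos: [0.5621, -0.1469, 0.0863]
eef_rot: [-0.145, 0.99, -0.0, -0.003]
contact_force: [-7.1, -2.0, 3.9]
opening: 0.006
finger_force: 3.4
```

Call:
{"op": "send_rows", "data": {"motion": [{"x": -0.2, "y": 0, "z": 0, "rx": 0, "ry": 0, "rz": 0, "jaw": 0}, {"x": -0.2, "y": 0, "z": 0, "rx": 0, "ry": 0, "rz": 0, "jaw": 0}, {"x": -0.1, "y": 0, "z": 0, "rx": 0, "ry": 0, "rz": 0, "jaw": 0}, {"x": 0, "y": 0, "z": 0, "rx": 0, "ry": 0, "rz": 0, "jaw": 0}, {"x": 0, "y": 0, "z": 0, "rx": 0, "ry": 0, "rz": 0, "jaw": 0}]}}

```text
clock: 6.2
tool_pos: [0.5641, -0.1464, 0.0862]
eef_rot: [-0.144, 0.99, -0.001, -0.006]
contact_force: [-11.7, -4.2, 8.5]
opening: 0.004
finger_force: 6.0
```

Call:
{"op": "send_rows", "data": {"motion": [{"x": -0.2, "y": 0, "z": 0, "rx": 0, "ry": 0, "rz": 0, "jaw": 0}, {"x": -0.2, "y": 0, "z": 0, "rx": 0, "ry": 0, "rz": 0, "jaw": 0}, {"x": 0, "y": 0, "z": 0, "rx": 0, "ry": 0, "rz": 0, "jaw": 0}, {"x": 0, "y": 0, "z": 0, "rx": 0, "ry": 0, "rz": 0, "jaw": 0}, {"x": 0, "y": 0, "z": 0, "rx": 0, "ry": 0, "rz": 0, "jaw": 0}]}}

```text
clock: 6.7
tool_pos: [0.5641, -0.1464, 0.0859]
eef_rot: [-0.144, 0.99, -0.001, -0.01]
contact_force: [-18.6, -3.5, 14.3]
opening: 0.002
finger_force: 9.5
```

The tip stopped moving while the force rose to 18.6 N, so the slide is at its end stop. Now I release it straight back along the push axis.

Call:
{"op": "send_rows", "data": {"motion": [{"x": 1, "y": 0, "z": 0, "rx": 0, "ry": 0, "rz": 0, "jaw": 0}, {"x": 1, "y": 0, "z": 0, "rx": 0, "ry": 0, "rz": 0, "jaw": 0}, {"x": 1, "y": 0, "z": 0, "rx": 0, "ry": 0, "rz": 0, "jaw": 0}, {"x": 1, "y": 0, "z": 0, "rx": 0, "ry": 0, "rz": 0, "jaw": 0}, {"x": 1, "y": 0, "z": 0, "rx": 0, "ry": 0, "rz": 0, "jaw": 0}]}}

```text
clock: 7.2
tool_pos: [0.5264, -0.1569, 0.087]
eef_rot: [-0.146, 0.989, 0.0, 0.002]
contact_force: [0.1, -0.1, 0.5]
opening: 0.006
finger_force: 0.0
```

Call:
{"op": "send_rows", "data": {"motion": [{"x": 1, "y": 0, "z": 0, "rx": 0, "ry": 0, "rz": 0, "jaw": 0}, {"x": 1, "y": 0, "z": 0, "rx": 0, "ry": 0, "rz": 0, "jaw": 0}, {"x": 1, "y": 0, "z": 0, "rx": 0, "ry": 0, "rz": 0, "jaw": 0}, {"x": 0, "y": 0, "z": 0, "rx": 0, "ry": 0, "rz": 0, "jaw": 0}, {"x": 0, "y": 0, "z": 0, "rx": 0, "ry": 0, "rz": 0, "jaw": 0}]}}

```text
clock: 7.7
tool_pos: [0.4969, -0.166, 0.0868]
eef_rot: [-0.145, 0.989, 0.0, 0.0]
contact_force: [0.6, -0.8, -0.3]
opening: 0.009
finger_force: 0.0
```

Call:
{"op": "send_rows", "data": {"motion": [{"x": 0, "y": 0, "z": -3, "rx": 0, "ry": 0, "rz": 0, "jaw": 0}, {"x": 0, "y": 0, "z": -3, "rx": 0, "ry": 0, "rz": 0, "jaw": 0}, {"x": 0, "y": 0, "z": -3, "rx": 0, "ry": 0, "rz": 0, "jaw": 0}, {"x": 1, "y": 0, "z": -3, "rx": 0, "ry": 0, "rz": 0, "jaw": 0}, {"x": 0, "y": 0, "z": 0, "rx": 0, "ry": 0, "rz": 0, "jaw": 0}]}}

```text
clock: 8.2
tool_pos: [0.4888, -0.1694, 0.21]
eef_rot: [-0.145, 0.989, -0.001, 0.003]
contact_force: [1.0, -0.9, -0.2]
opening: 0.003
finger_force: 0.0
```

```bash
python3 - <<'E'
from h import *
t=snapshot("top");s=snapshot("scene");st=get_state();print(st["tool_pos"],st["contact_force"],st["clock"])
a=cv2.resize(t["img"][90:300,240:470],None,fx=2,fy=2,interpolation=cv2.INTER_CUBIC);b=cv2.resize(s["img"][115:225,200:310],None,fx=3,fy=3,interpolation=cv2.INTER_CUBIC)
c=np.zeros((420,790,3),np.uint8);c[:,:460]=a;c[:330,460:]=b
cv2.imwrite("pics/end.png",c[:,:,::-1])
E
```

```text
[ 0.48768652 -0.1689736   0.20712795] [-0.08119333 -0.96756849 -0.85037914] 8.3
```

View pics/end.png

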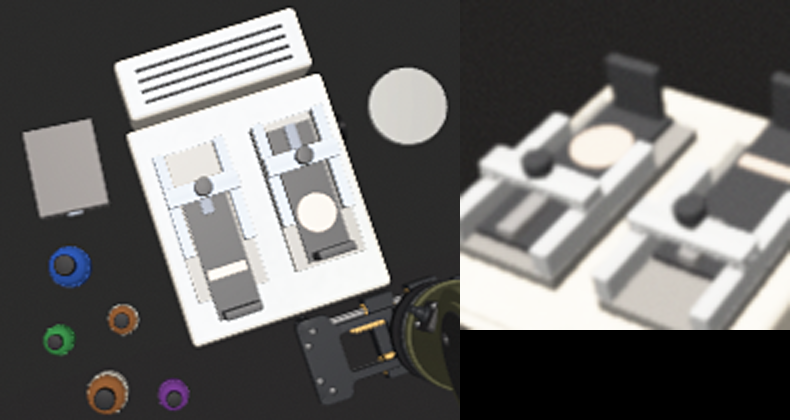

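The disc window moved from top (403,209) to (398,196), about 14 px or 30 mm, so the slide is caught at mid position. The slit slide, bottle, box and dish are where they were, and the arm is clear.

```bash
python3 -c "
from plant import *
print(finish_job())"
```

```text
the job is handed in; nothing more can be done
None
```

The disc slide was pushed to its end stop and sprang back to mid position, about 30 mm by the top camera; the slit slide, bottle, box and dish look unmoved, and the job is handed in with no verdict returned.

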